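# Hold a drum level over the catch tray

### The job

Get the photoconductor drum ready for blowing off: slide the keeper's dust guard all the way over the other, thinner roller, so that the drum is fully uncovered and the roller is shut in, then grip the drum round its middle and lift it straight out, level all the way. Carry it over the shallow metal catch tray on the bench and finish holding it there, still and level, centred over the tray, lengthwise along it and about 20 cm above the bench top. Leave the thin roller in its cradle and do not disturb the other things on the bench; the program ends while the gripper still holds the drum.

Things in the scene. Friction and masses are not known exactly. Their poses are not given: they have to be found in the camera images.
- keeper: Roller keeper fixed on the bench: grey tray 230 mm (its x) by 350 mm (its y), two bays running along its y, axes at x = -55 mm (near) and +55 mm (far). Lips at x = +-112 mm 28 mm high; end walls at y = +-172 mm 75 mm high; floor top 6 mm above the bench. Origin: centre of underside, on the bench; z up; yaw up to 0.2 rad from the world axes.
- near_bay (a point): Centre of the near bay's cradle, 42 mm above the bench (the drum's axis height); the far bay's is 110 mm further along the keeper's +x. A roller rests on two black V blocks at y = -90 and +90 mm (each 12 mm long in y, 44 mm wide in x); between them nothing is under it down to the tray floor.
- guard_panel (a joint): Dust guard along the keeper's +x, 0 to 0.110 m: 0 = fully over the near bay (far bay open), 0.110 = fully over the far bay (near bay open), stops at both ends. Starts about half-way, in the way of both bays. Friction about 2 N plus 6 N per m/s drag, no spring: it stays where left.
- guard_grip (a point): Handle grip point of the guard, a flat metal panel 104 mm (keeper x) by 332 mm (y), 5 mm thick, top 66 mm above the bench (trims 2 mm more). Handle: black upright rib 12 mm thick (keeper x), 44 mm long (y), from the panel up to 98 mm above the bench, 100 mm towards -y from the panel's middle. The point is mid-rib, 90 mm above the bench; pinch across keeper x from above.
- drum: Photoconductor drum, the thicker, longer of the two rollers: plain black, loose, about 120 g, 280 mm long along its y. Sleeve 24 mm diameter from y = -117 to +128 mm, ends 30 mm wide. Lies in the near or far bay, its y along the keeper's y, axis 42 mm above the bench. Origin: 15 mm below its axis at mid-length; centre of mass about 6 mm to +y.
- drum_middle (a point): Point on the drum's axis at mid-length (at the start 42 mm above the bench).
- roller_middle (a point): Point on the axis, at mid-length, of the other roller, which stays: plain pale metal magnetic roller, 250 mm long, sleeve 18 mm in diameter (ends 22 mm), 180 g, lying in the other bay with its axis about 38 mm above the bench.
- catch_tray: Catch tray fixed on the bench to the right of the keeper: shallow open metal tray 110 mm (its x) by 290 mm (its y, the long side), 18 mm high, walls 3 mm. Origin: centre of the underside, on the bench; z up; yaw up to 0.25 rad from the world axes.
- brush: Bystander: wooden dust brush 40 x 197 x 11 mm on the bench to the right; origin centre of underside, length along its y. Leave alone.
- driver: Bystander: screwdriver 26 x 159 x 28 mm, length along its y; origin centre of underside. Leave alone.
- blade: Bystander: thin wiper blade 28 x 230 x 11 mm, right of the hole in the bench, length along its y; origin centre of underside. Leave alone.
- gear: Bystander: small drive gear, 34 mm diameter, 15 mm high, lying flat between the keeper and the hole in the bench; origin centre of underside. Leave alone.

How it is judged (in metres and radians):
On the way, in this order (a step that is already met when the one before it is completed fails the run):
1. the guard is fully over the thin roller's bay, the drum still lying in its cradle (((x of roller_middle in the frame of keeper below 0 m and value of joint guard_panel below 0.01 m) or (x of roller_middle in the frame of keeper above 0 m and value of joint guard_panel above 0.1 m)) and height (world z) of drum_middle below 0.05 m), for 0.2 s.
2. the drum is lifted clear of the keeper in the gripper, level (height (world z) of drum_middle above 0.12 m and angle between drum's own y axis and vertical between 1.4208 and 1.7208 rad and contact force between drum and the fingers above 1 N), for 0.2 s.
At the end, for the whole second after the job is handed in: Drum held by the fingers (over 1 N), middle 160-250 mm above the bench, within 35 mm of the tray's centre, level within 0.10 rad, along the long side within 0.20 rad, still (20 mm/s, 0.15 rad/s); guard within 10 mm of its stop over the thin roller, which lies in its cradle (height (world z) of drum_middle between 0.16 and 0.25 m and horizontal distance between drum_middle and catch_tray below 0.035 m and angle between drum's own y axis and vertical between 1.4708 and 1.6708 rad and angle between the y axis of drum and the y axis of catch_tray, either way round below 0.2 rad and linear speed of drum below 0.02 m/s and angular speed of drum below 0.15 rad/s and contact force between drum and the fingers above 1 N and ((x of roller_middle in the frame of keeper below 0 m and value of joint guard_panel below 0.01 m) or (x of roller_middle in the frame of keeper above 0 m and value of joint guard_panel above 0.1 m)) and height (world z) of roller_middle below 0.05 m); the arm keeps its last pose, push and grip.
It fails at once if the drum is tilted more than 0.30 rad from level (not (angle between drum's own y axis and vertical between 1.2708 and 1.8708 rad)).
It fails at once if the thin roller is moved more than 20 mm (distance of roller_middle from where it was at the start of the episode above 0.02 m).
It fails at once if a bystander (brush, screwdriver, wiper blade or gear) is moved more than 20 mm (distance of any of brush, driver, blade, gear from where it was at the start of the episode above 0.02 m).
It also fails if it takes over 58 s, if anything falls off the work surface, if the arm or the gripper's body presses on something with over 40 N, if the wrist force passes 120 N, or if a joint passes its speed limit or range.

### The arm

A 7-joint arm with a two-finger parallel gripper is mounted at the origin on a cart in front of the work surface, level with it; the furniture and walls round the work are solid. World frame = base frame: x ahead of the robot, y to its left, z up, the work surface at z = 0. Lengths are in m, angles in degrees, forces in N, time in s.
With the tool pointing down it reaches from about 0.425 to 0.95 m from the base axis. Payload 4.7 kg.
Tool frame: the origin (TCP) lies midway between the tips of the shut fingers; the grasp point (between the pads) lies bot.pinch_z behind it (bot.pinch_z is the distance from the TCP to the grasp point, in m); z points along the fingers, y is the line along which they close (so a half turn about z gives the same grasp; the last joint's range is limited). The gripper opens to 87 mm and grips with 3 to 60 N. Pads are 19 mm wide; open, the fingers measure 117 mm over their backs; the gripper's body (75 mm by 190 mm) begins 51 mm behind the grasp point.
Start: joints at [70.136, 26.849, -2.785, 87.806, 1.381, 65.374, -4.715], TCP at [0.211, -0.641, 0.223] pointing down, gripper open.
Joint ranges: [-148.3, 148.3], [-19.14, 114.17], [-79.39, 73.82], [5.75, 140.21], [-59.74, 239.74], [12.07, 113.84], [-152.46, 152.46]. Speed limits (degrees/s): [147.25, 147.25, 180, 180, 180, 180, 180].

### API

Orientations are given as a 3x3 rotation matrix whose columns are the frame's x, y, z axes.
In Python, from bench import bot gives the robot as it stands.
- The arm moves only by the shell command python3 -m jog 'ROWS' [FORCE]. ROWS is JSON, a list of rows, each a list of 7 numbers: the shift along the tool's x, y, z scaled (see below), then the turn, a rotation vector about the tool's x, y, z scaled (see below), then the opening, from -1 (shut) to 1 (fully open). A call has 1 to 5 rows; each row is the pose to reach, as a shift and turn from the pose commanded when the call began, along the tool's axes at that moment; what a row does not reach only later rows make up. The controller multiplies each number of a shift by 0.3 m and each number of a turn by 90 degrees. A row lasts 1/8 s, in which the tool goes at most 62.5 mm and 10.7 degrees, less where a joint would pass 70% of its speed; a pose out of reach is approached as far as the arm can. A call with a number of a shift or a turn outside -1 to 1 is refused whole. A call with a gripper value outside its range is refused whole. The fingers move at their own pace and stop on an object; FORCE is the grip in N (left out, the last holds). Time passes only in rows, so rows that repeat a pose let the fingers close. It gives the time, the measured TCP pose, the force, the opening and the grip force at its end, in the units of the state.
- bot.read_state(): the state, without advancing time (a new reading comes with each control period).
- bot.snapshot(name): name is "scene" or "top"; returns the picture (480x640x3 uint8, red, green, blue); there is no depth.
- bot.camera_info(name): a dict with "vertical_fov" (degrees; the focal length in pixels is half the picture's height over the tangent of half this angle, whatever the lens; pixels are square), "cx", "cy" (the principal point, pixels), "R" (3x3) and "t" (3): a world point X has camera coordinates R X + t. Camera axes: x right, y down, z forward; pixel columns grow to the right and rows downward; lengths in m; the calibration is good to about 2 mm. A picture is of the moment at which its call begins. camera_info takes no time and is no camera call.
- bot.hand_in(): hands the job in; it is judged then, once.
The state is a dict: "time_s": time; "joint_positions": joint angles; "joint_velocities": joint speeds; "effort": joint torques, N m; "tool_pos": TCP position; "ee_rot": TCP orientation; "ft_force": force on the tool from outside, world axes, zero at the start; "torque": the same for the moment, N m; "gripper_width": opening from 0.0 (shut) to 1.0 (fully open); "gripper_force": force on a finger pad.
Only numpy, scipy, OpenCV 4.12 (cv2) and the standard library are available. Lean on these libraries where they do the work, as an engineer would, in place of code of your own. Each camera call takes 0.05 s, during which the arm holds its last target. There are 200 camera calls.

## Working session

There is one attempt and no reset: what is moved stays moved. The work goes in short steps, Python scripts to look and compute and a shell command to move; the robot and the scene stay as the last step left them, time stands still between calls to the robot, and variables do not carry over. Pictures are saved under pics/ and viewed, at most 10 in all, crops included, and the job is handed in when it is done.

```bash
mkdir -p pics; ls; cat > h.py <<'E'
import numpy as np, cv2
from bench import bot
def snap(n,f):
    im=bot.snapshot(n); cv2.imwrite('pics/'+f,im[:,:,::-1]); return im
def ray(n,u,v,z):
    c=bot.camera_info(n); f=240/np.tan(np.radians(c['vertical_fov'])/2)
    R=np.array(c['R']);t=np.array(c['t']);o=-R.T@t
    d=R.T@np.array([(u-c['cx'])/f,(v-c['cy'])/f,1]); return o+d*(z-o[2])/d[2]
def proj(n,X):
    c=bot.camera_info(n); f=240/np.tan(np.radians(c['vertical_fov'])/2)
    p=np.array(c['R'])@np.array(X)+c['t']; return p[0]/p[2]*f+c['cx'],p[1]/p[2]*f+c['cy']
E
python3 - <<'E'
from h import *
for n in('top','scene'):
    snap(n,n+'0.png'); c=bot.camera_info(n); print({k:np.round(v,3).tolist() for k,v in c.items()})
s=bot.read_state();print(s['tool_pos'],np.round(s['ee_rot'],3),s['time_s'],bot.pinch_z)
E
```

```text
pics
{'vertical_fov': 48.04, 'cx': 329.184, 'cy': 238.498, 'R': [[-0.018, -1.0, 0.005], [-0.981, 0.017, -0.195], [0.195, -0.008, -0.981]], 't': [-0.074, 0.531, 1.293]}
{'vertical_fov': 44.284, 'cx': 323.367, 'cy': 229.727, 'R': [[-0.876, -0.482, -0.001], [-0.342, 0.624, -0.702], [0.34, -0.615, -0.712]], 't': [0.414, 0.276, 1.715]}
[ 0.21074998 -0.6406872   0.22158373] [[ 0.95   0.313 -0.001]
 [ 0.313 -0.95   0.002]
 [-0.    -0.002 -1.   ]] 0.1 0.0187
```

View pics/top0.png

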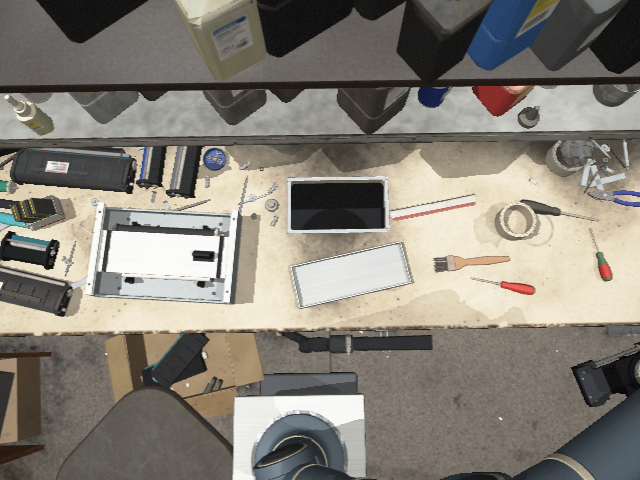

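View pics/scene0.png

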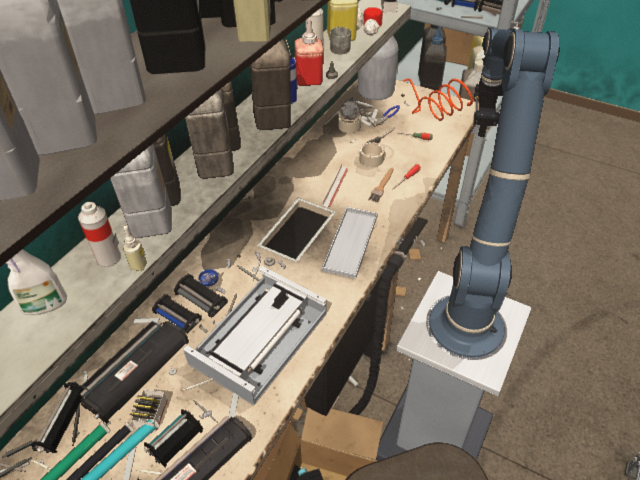

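Keeper is at top-view pixels (90–240, 205–305) with its handle at (203,256), and the catch tray is at (291–413, 243–307). Next I'll crop in to see which roller is in which bay.

```bash
python3 - <<'E'
import cv2,numpy as np
a=cv2.imread('pics/top0.png')[195:315,80:250]; b=cv2.imread('pics/scene0.png')[265:405,180:335]
a=cv2.resize(a,(780,int(780*120/170)),interpolation=2)[:, :]; b=cv2.resize(b,None,fx=4,fy=4,interpolation=2)
cv2.imwrite('pics/a.png',a);cv2.imwrite('pics/b.png',b)
E
```

```text
(no output)
```

View pics/a.png

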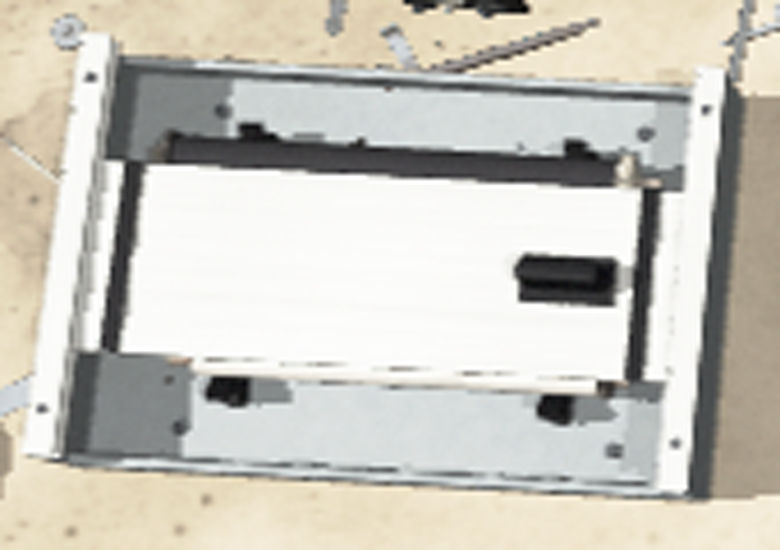

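View pics/b.png

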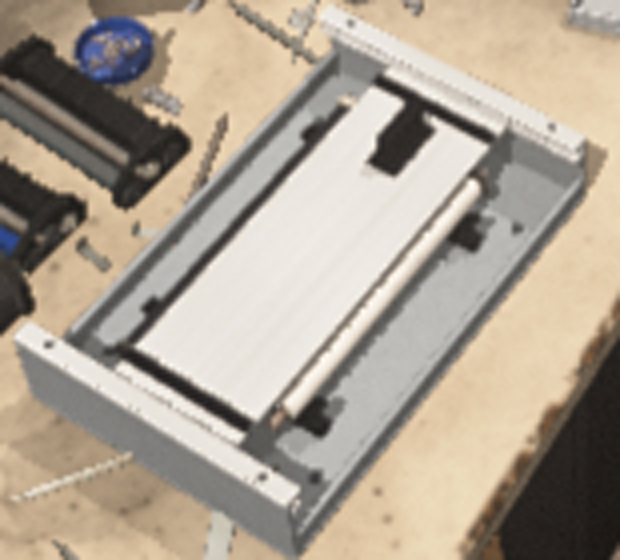

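Drum (black) lies in the far bay (crop row ~160) and the pale roller in the near bay (crop row ~375), so the guard must go to 0, towards the robot. Now to measure.

```bash
python3 - <<'E'
from h import *
k=780/170
P=lambda u,v,z:ray('top',80+u/k,195+v/k,z)[:2]
C=[P(78,35,.075),P(22,457,.075),P(690,497,.075),P(725,70,.075)]
C=np.array(C);print(C.round(3));print('sides',[np.linalg.norm(C[i]-C[i-1]).round(3) for i in range(4)])
kc=C.mean(0)
ax=(C[0]-C[1])+(C[3]-C[2]); ay=(C[0]-C[3])+(C[1]-C[2])
print('keeper',kc,'yaw',np.arctan2(-ay[0],ay[1]),np.arctan2(ax[1],ax[0]))
im=cv2.imread('pics/top0.png'); g=cv2.cvtColor(im,6)
# tray outer rim
ti=np.array([[291,267],[405,243],[413,281],[302,307]])
T=np.array([ray('top',u,v,.018)[:2] for u,v in ti]);print(T.round(3),[np.linalg.norm(T[i]-T[i-1]).round(3) for i in range(4)],T.mean(0))
ay=(T[0]-T[1])+(T[3]-T[2]);print('tray yaw',np.arctan2(-ay[0],ay[1]))
# handle dark blob
sub=(g[240:275,185:220]<60).astype(np.uint8)
n,l,s,c=cv2.connectedComponentsWithStats(sub);print(s,c+[185,240])
np.set_printoptions(linewidth=200);print(g[246:266,188:220])
th=np.arctan2(ax[1],ax[0])
yaw=np.arctan2(-((C[0]-C[3])+(C[1]-C[2]))[0],((C[0]-C[3])+(C[1]-C[2]))[1])
R=np.array([[np.cos(yaw),-np.sin(yaw)],[np.sin(yaw),np.cos(yaw)]])
for nm,q in dict(hnd=P(565,272,.098),drumL=P(160,150,.042),drumR=P(660,182,.042),panTL=P(145,165,.066),panBR=P(630,383,.066)).items(): print(nm,q,(R.T@(q-kc)).round(3))
E
```

```text
[[0.625 0.492]
 [0.398 0.506]
 [0.371 0.157]
 [0.6   0.142]]
sides [np.float64(0.351), np.float64(0.228), np.float64(0.351), np.float64(0.23)]
keeper [0.49841374 0.32444626] yaw -0.07469021142013815 -0.0631889683231039
[[ 0.464  0.015]
 [ 0.521 -0.277]
 [ 0.423 -0.293]
 [ 0.363 -0.012]] [np.float64(0.105), np.float64(0.298), np.float64(0.099), np.float64(0.287)] [ 0.44282217 -0.14179354]
tray yaw 0.20208345925063356
[[  0   0  35  35 989]
 [ 32   7   3  28  55]
 [  8  11  21  10 181]] [[200.89989889 256.94438827]
 [218.36363636 262.92727273]
 [203.03867403 255.50276243]]
[[250 250 250 250 250 250 250 250 250 250 250 250 250 250 250 250 250 250 250 251 251 251 251 251 251 251 251 251 251 250 237  90]
 [251 250 251 251 251 251 251 251 251 251 250 251 251 251 251 251 251 251 251 251 251 251 251 251 251 251 251 251 251 249 219  50]
 [251 250 250 250 250 250 250 250 250 251 251 250 251 251 251 251 251 251 251 251 251 251 251 251 251 251 251 251 251 249 220  52]
 [251 251 251 251 251 251 251 251 251 251 251 251 251 251 251 251 251 251 251 251 251 251 251 251 251 251 251 251 251 245 177  51
[... 1622 characters left out ...]
1 251 251 250 250 250 250 250 250 250 250 250 250 250 250 250 249 242 173  49  51]
 [248 248 249 249 249 249 249 249 249 249 249 249 249 249 250 250 250 250 250 250 250 250 250 250 250 251 251 251 241 132  51  54]
 [248 248 248 248 248 248 248 248 247 247 247 247 247 247 247 248 247 248 248 249 249 249 248 248 249 249 249 249 237 132  53  51]
 [249 249 249 249 248 249 248 248 248 248 248 249 249 249 248 248 248 248 248 248 248 248 249 248 249 249 248 248 232  90  53  52]]
hnd [0.48687507 0.22014214] [-0.004 -0.105]
drumL [0.56843185 0.4573372 ] [0.06  0.138]
drumR [0.5457975  0.18225109] [ 0.058 -0.138]
panTL [0.55483012 0.45537328] [0.046 0.135]
panBR [0.43206816 0.19136882] [-0.056 -0.138]
```

```bash
cat >> h.py <<'E'
KC=np.array([.498,.3245]); KY=-.07; TC=np.array([.443,-.142]); TY=.20
def kp(x,y): return KC+np.array([np.cos(KY)*x-np.sin(KY)*y,np.sin(KY)*x+np.cos(KY)*y])
def rel(p,yaw,base=None):
    "move from base (pos,R) or measured pose to TCP p with tool y along yaw, tool z down"
    from scipy.spatial.transform import Rotation as Ro
    s=bot.read_state(); p0,R0=base or (np.array(s['tool_pos']),np.array(s['ee_rot']))
    y=np.array([np.cos(yaw),np.sin(yaw),0]); z=np.array([0,0,-1]); R=np.c_[np.cross(y,z),y,z]
    d=R0.T@(np.array(p)-p0)/.3; w=Ro.from_matrix(R0.T@R).as_rotvec(degrees=True)/90
    print('shift',d.round(3),'turn',w.round(3)); return np.array(p),R
E
python3 - <<'E'
from h import *
b=rel([.40,-.40,.25],KY-.8)
b=rel([.48,-.12,.25],KY-.3,b)
h=kp(-.003,-.1);print(h)
b=rel([.485,.15,.22],KY,b)
E
```

```text
shift [ 0.85  -0.565 -0.094] turn [-0.001 -0.    -0.244]
shift [ 0.806 -0.541  0.   ] turn [ 0.     0.    -0.318]
[0.48801306 0.22495473]
shift [ 0.845 -0.31   0.1  ] turn [ 0.     0.    -0.191]
```

```bash
python3 -m jog '[[0.3,-0.2,-0.03,0,0,-0.08,1],[0.6,-0.4,-0.06,0,0,-0.16,1],[0.85,-0.565,-0.094,0,0,-0.244,1],[0.85,-0.565,-0.094,0,0,-0.244,1],[0.85,-0.565,-0.094,0,0,-0.244,1]]'; python3 -c "
from h import *
rel([.48,-.12,.25],KY-.3)"
```

```text
time_s: 0.72
tool_pos: [0.4013, -0.3984, 0.2507]
ee_rot: [[0.764, 0.646, -0.0], [0.646, -0.764, 0.0], [0.0, -0.0, -1.0]]
ft_force: [1.0, -0.7, 0.0]
gripper_width: 0.997
gripper_force: 0.0
shift [ 0.799 -0.539  0.003] turn [-0.    -0.    -0.318]
```

```bash
python3 -m jog '[[0.3,-0.2,0,0,0,-0.1,1],[0.6,-0.4,0,0,0,-0.2,1],[0.8,-0.54,0.003,0,0,-0.3,1],[0.8,-0.54,0.003,0,0,-0.318,1],[0.8,-0.54,0.003,0,0,-0.318,1]]'; python3 -c "
from h import *
h=kp(-.003,-.1)
rel([h[0],h[1],.17],KY)"
```

```text
time_s: 1.35
tool_pos: [0.4793, -0.1185, 0.2498]
ee_rot: [[0.358, 0.934, 0.0], [0.934, -0.358, 0.0], [0.0, -0.0, -1.0]]
ft_force: [-0.1, -0.2, -0.2]
gripper_width: 1.002
gripper_force: 0.0
shift [ 1.079 -0.383  0.267] turn [-0.    -0.    -0.189]
```

```bash
python3 -m jog '[[0.2,-0.07,0.05,0,0,-0.05,1],[0.4,-0.14,0.1,0,0,-0.1,1],[0.6,-0.22,0.15,0,0,-0.15,1],[0.8,-0.28,0.2,0,0,-0.189,1],[0.95,-0.33,0.2,0,0,-0.189,1]]'; python3 -c "
from h import *
h=kp(-.003,-.1)
rel([h[0],h[1],.17],KY)"
```

```text
time_s: 1.98
tool_pos: [0.4891, 0.1809, 0.1886]
ee_rot: [[0.073, 0.997, -0.002], [0.997, -0.073, -0.001], [-0.001, -0.002, -1.0]]
ft_force: [-0.0, -0.2, 1.5]
gripper_width: 0.999
gripper_force: 0.0
shift [ 0.146 -0.014  0.062] turn [-0.001  0.001 -0.002]
```

```bash
python3 -m jog '[[0.145,-0.014,0.06,0,0,0,1],[0.145,-0.014,0.12,0,0,0,1],[0.145,-0.014,0.12,0,0,0,1],[0.145,-0.014,0.12,0,0,0,1]]'; python3 - <<'E'
from h import *
snap('top','t1.png');im=snap('scene','s1.png'); h=kp(-.003,-.1); rel([h[0],h[1],.0745],KY)
a=cv2.imread('pics/top' and 'pics/t1.png')[195:315,80:250]; b=cv2.imread('pics/s1.png')[230:350,205:375]
cv2.imwrite('pics/c.png',np.vstack([cv2.resize(x,(420,296),interpolation=2) for x in(a,b)]))
E
```

```text
time_s: 2.48
tool_pos: [0.4895, 0.2217, 0.154]
ee_rot: [[0.076, 0.997, 0.0], [0.997, -0.076, -0.001], [-0.001, 0.0, -1.0]]
ft_force: [-0.1, -1.0, 0.3]
gripper_width: 1.0
gripper_force: 0.0
shift [ 0.009 -0.007  0.267] turn [ 0.001  0.    -0.004]
```

View pics/c.png

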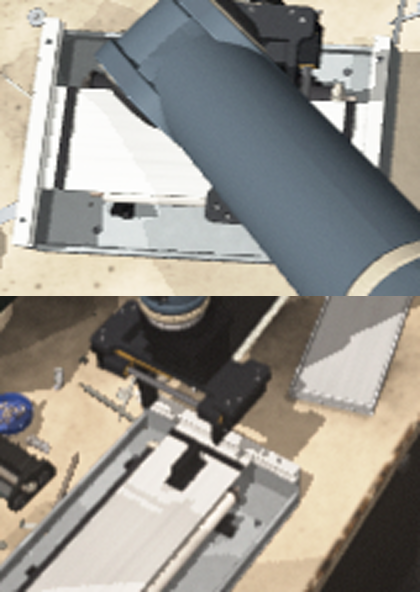

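The gripper straddles the rib (stacked scene crop, rib about (185,465)), with fingers on both sides. Descend and pinch.

```bash
python3 -m jog '[[0.009,-0.005,0.15,0,0,0,1],[0.009,-0.005,0.25,0,0,0,1],[0.009,-0.005,0.262,0,0,0,1],[0.009,-0.005,0.262,0,0,0,-0.4],[0.009,-0.005,0.262,0,0,0,-1]]' 20;  python3 -m jog '[[0,0,0,0,0,0,-1],[0,0,0,0,0,0,-1],[0,0,0,0,0,0,-1],[0,0,0,0,0,0,-1]]'; python3 -c "
from h import *
print(kp(-.058,-.1))"
```

```text
time_s: 3.2
tool_pos: [0.4888, 0.2265, 0.0768]
ee_rot: [[0.074, 0.997, 0.003], [0.997, -0.074, 0.001], [0.001, 0.003, -1.0]]
ft_force: [0.3, 0.6, 0.3]
gripper_width: 0.856
gripper_force: 0.0
time_s: 3.7
tool_pos: [0.4876, 0.2261, 0.0753]
ee_rot: [[0.073, 0.997, 0.0], [0.997, -0.073, -0.0], [-0.0, 0.0, -1.0]]
ft_force: [-0.1, 0.2, 0.3]
gripper_width: 0.403
gripper_force: 0.0
[0.43314776 0.22880159]
```

```bash
python3 -m jog '[[0,0,0,0,0,0,-1],[0,0,0,0,0,0,-1],[0,0,0,0,0,0,-1],[0,0,0,0,0,0,-1],[0,0,0,0,0,0,-1]]' 20
```

```text
time_s: 4.32
tool_pos: [0.488, 0.2261, 0.0752]
ee_rot: [[0.073, 0.997, 0.001], [0.997, -0.073, 0.0], [0.0, 0.001, -1.0]]
ft_force: [2.3, 0.3, -1.6]
gripper_width: 0.135
gripper_force: 20.0
```

```bash
python3 -m jog '[[0,-0.04,0,0,0,0,-1],[0,-0.08,0,0,0,0,-1],[0,-0.12,0,0,0,0,-1],[0,-0.16,0,0,0,0,-1],[0,-0.16,0,0,0,0,-1]]'; python3 -m jog '[[0,-0.01,0,0,0,0,-1],[0,-0.02,0,0,0,0,-1],[0,-0.025,0,0,0,0,-1],[0,-0.025,0,0,0,0,-1]]'
```

```text
time_s: 4.95
tool_pos: [0.4397, 0.2295, 0.0752]
ee_rot: [[0.073, 0.997, 0.002], [0.997, -0.073, 0.0], [0.0, 0.002, -1.0]]
ft_force: [4.2, 0.2, -4.6]
gripper_width: 0.136
gripper_force: 20.0
time_s: 5.45
tool_pos: [0.4397, 0.2296, 0.0754]
ee_rot: [[0.076, 0.997, 0.012], [0.997, -0.076, 0.004], [0.005, 0.012, -1.0]]
ft_force: [22.7, 0.5, -20.9]
gripper_width: 0.136
gripper_force: 20.2
```

Force jumps at 48 mm of travel, which is consistent with the stop. Relax, release, lift, and check.

```bash
python3 -m jog '[[0,0.022,0,0,0,0,-1],[0,0.022,0,0,0,0,0.3],[0,0.022,0,0,0,0,0.3],[0,0.022,0,0,0,0,0.3]]'; python3 -m jog '[[0,0,-0.1,0,0,0,0.3],[0,0,-0.25,0,0,0,0.3],[-0.2,0,-0.3,0,0,0,0.3],[-0.5,0,-0.3,0,0,0,0.3],[-0.8,0,-0.3,0,0,0,0.3]]'
python3 - <<'E'
from h import *
snap('top','t2.png');im=snap('scene','s2.png')
a=cv2.imread('pics/t2.png')[195:315,80:250]; b=cv2.imread('pics/s2.png')[265:405,180:335]
cv2.imwrite('pics/d.png',np.vstack([cv2.resize(x,(400,296),interpolation=2) for x in(a,b)]))
E
```

```text
time_s: 5.95
tool_pos: [0.438, 0.2298, 0.0753]
ee_rot: [[0.072, 0.997, -0.001], [0.997, -0.072, -0.0], [-0.0, -0.001, -1.0]]
ft_force: [-0.4, -0.1, 0.4]
gripper_width: 0.392
gripper_force: 0.0
time_s: 6.58
tool_pos: [0.4247, 0.0437, 0.1656]
ee_rot: [[0.072, 0.997, 0.001], [0.997, -0.072, -0.001], [-0.0, 0.001, -1.0]]
ft_force: [1.8, -0.9, 0.5]
gripper_width: 0.648
gripper_force: 0.0
```

View pics/d.png

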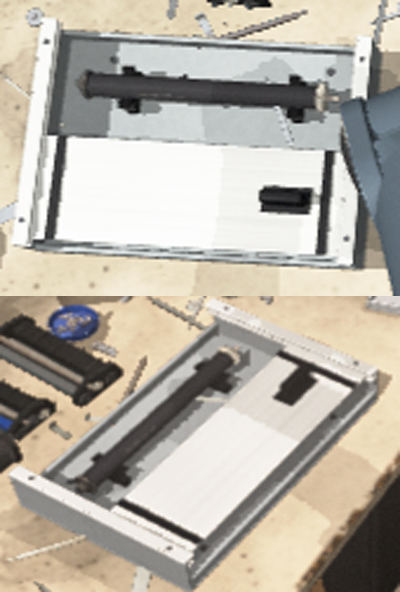

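The guard has shut over the near bay and the drum is fully exposed (crop row ~90). I'll measure the drum axis and the guard edge.

```bash
python3 - <<'E'
from h import *
im=cv2.imread('pics/t2.png'); g=cv2.cvtColor(im,6)
m=np.zeros_like(g); m[222:240,112:206]=(g[222:240,112:206]<85)
Ri=np.array([[np.cos(KY),np.sin(KY)],[-np.sin(KY),np.cos(KY)]])
for u in range(118,200,8):
    if 126<u<142 or 198<u: continue
    r=np.where(m[:,u])[0]; print(u,r.min(),r.max(),(Ri@(ray('top',u,(r.min()+r.max())/2,.042)[:2]-KC)).round(4))
K=lambda u,v,z:(Ri@(ray('top',80+u/2.353,195+v/2.467,z)[:2]-KC)).round(4)
print('panel far edge',K(70,135,.066),K(320,150,.066),'near',K(60,240,.066),'drum ends',K(75,83,.042),K(340,98,.042))
h=kp(.055,.004);print(h); 
b=rel([.5,.15,.2],KY); b=rel([h[0],h[1],.16],KY,b)
# tray
t=cv2.cvtColor(cv2.imread('pics/top0.png'),cv2.COLOR_BGR2HSV)[238:312,285:418]
mm=((t[...,1]<30)&(t[...,2]>120)).astype(np.uint8); n,l,s,c=cv2.connectedComponentsWithStats(mm); i=1+s[1:,4].argmax()
q=cv2.boxPoints(cv2.minAreaRect(np.argwhere(l==i)[:,::-1].astype(np.float32)))+[285,238]
Q=np.array([ray('top',u,v,.016)[:2] for u,v in q]);print(s[i],Q.round(3),Q.mean(0))
E
```

```text
118 224 234 [0.058  0.1291]
126 225 234 [0.0578 0.1089]
142 226 235 [0.0574 0.0683]
150 226 235 [0.0585 0.0482]
158 225 235 [0.0608 0.0282]
166 227 236 [0.058  0.0077]
174 228 236 [ 0.0578 -0.0126]
182 228 237 [ 0.0576 -0.0328]
190 229 237 [ 0.0574 -0.0531]
198 229 237 [ 0.0585 -0.0732]
panel far edge [0.0004 0.1329] [-0.0009 -0.129 ] near [-0.1042  0.1294] drum ends [0.0581 0.1447] [ 0.0576 -0.1402]
[0.55314508 0.32464335]
shift [ 0.393  0.221 -0.12 ] turn [-0.001  0.003 -0.01 ]
shift [0.593 0.136 0.133] turn [0. 0. 0.]
[   5    3  122   68 4900] [[ 0.468  0.02 ]
 [ 0.529 -0.269]
 [ 0.418 -0.289]
 [ 0.359 -0.004]] [ 0.44327742 -0.13516429]
```

```bash
python3 -m jog '[[0.15,0.1,-0.1,0,0,0,0.3],[0.35,0.2,-0.12,0,0,0,0.3],[0.5,0.24,-0.12,0,0,-0.01,0.3],[0.7,0.3,-0.1,0,0,-0.01,0.3],[0.85,0.34,-0.05,0,0,-0.01,0.3]]'; python3 -c "
from h import *
h=kp(.058,.005);print(h)
rel([h[0],h[1],.1],KY)"
```

```text
time_s: 7.3
tool_pos: [0.5459, 0.296, 0.1806]
ee_rot: [[0.056, 0.998, 0.001], [0.998, -0.056, 0.002], [0.002, 0.001, -1.0]]
ft_force: [0.3, 0.2, 1.1]
gripper_width: 0.651
gripper_force: 0.0
[0.55620767 0.32543107]
shift [0.099 0.029 0.269] turn [ 0.001 -0.001  0.009]
```

```bash
python3 -m jog '[[0.099,0.029,0.1,0,0,0.009,0.3],[0.099,0.029,0.2,0,0,0.009,0.3],[0.099,0.029,0.269,0,0,0.009,0.3],[0.099,0.029,0.269,0,0,0.009,0.3],[0.099,0.029,0.269,0,0,0.009,0.3]]'; python3 - <<'E'
from h import *
h=kp(.058,.005); rel([h[0],h[1],.025],KY)
snap('top','t3.png');im=snap('scene','s3.png')
b=cv2.imread('pics/s3.png')[255:375,190:340]
cv2.imwrite('pics/e.png',cv2.resize(b,(600,480),interpolation=2))
E
```

```text
time_s: 7.92
tool_pos: [0.5567, 0.3214, 0.1007]
ee_rot: [[0.072, 0.997, 0.002], [0.997, -0.072, 0.001], [0.001, 0.002, -1.0]]
ft_force: [0.1, 0.2, 0.0]
gripper_width: 0.652
gripper_force: 0.0
shift [ 0.013 -0.003  0.252] turn [ 0.001 -0.001 -0.001]
```

View pics/e.png

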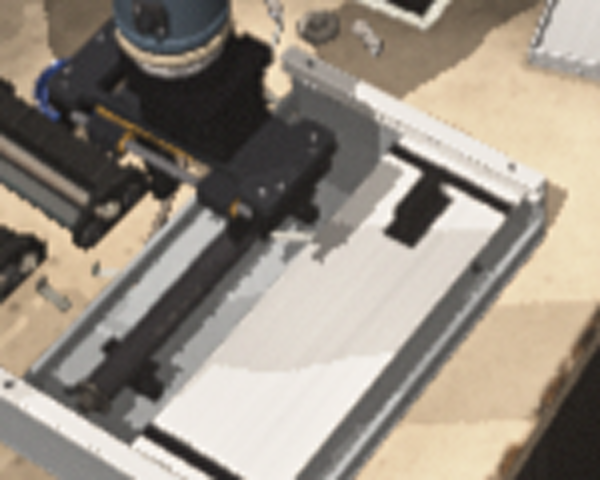

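Fingers sit either side of the drum (crop about (215,245)), clear of the panel. Descend.

```bash
python3 -m jog '[[0.013,-0.003,0.1,0,0,0,0.3],[0.013,-0.003,0.18,0,0,0,0.3],[0.013,-0.003,0.24,0,0,0,0.3],[0.013,-0.003,0.252,0,0,0,0.3],[0.013,-0.003,0.252,0,0,0,0.3]]'; python3 -m jog '[[0,0,0,0,0,0,-0.2],[0,0,0,0,0,0,-0.3],[0,0,0,0,0,0,-0.6],[0,0,0,0,0,0,-1],[0,0,0,0,0,0,-1]]' 12;python3 -m jog '[[0,0,0,0,0,0,-1],[0,0,0,0,0,0,-1],[0,0,0,0,0,0,-1],[0,0,0,0,0,0,-1]]'
```

```text
time_s: 8.65
tool_pos: [0.5559, 0.3254, 0.0245]
ee_rot: [[0.072, 0.997, 0.001], [0.997, -0.072, 0.001], [0.001, 0.001, -1.0]]
ft_force: [-0.4, -0.5, 1.2]
gripper_width: 0.648
gripper_force: 0.0
time_s: 9.28
tool_pos: [0.5568, 0.325, 0.0243]
ee_rot: [[0.072, 0.997, 0.002], [0.997, -0.072, 0.0], [0.0, 0.002, -1.0]]
ft_force: [3.2, -0.7, 1.0]
gripper_width: 0.273
gripper_force: 12.0
time_s: 9.78
tool_pos: [0.5567, 0.325, 0.0243]
ee_rot: [[0.072, 0.997, 0.002], [0.997, -0.072, 0.0], [0.0, 0.002, -1.0]]
ft_force: [4.8, -0.0, 1.7]
gripper_width: 0.276
gripper_force: 12.0
```

```bash
python3 -m jog '[[0,0,0,0,0,0,-1],[0,0,0,0,0,0,-1],[0,0,-0.02,0,0,0,-1],[0,0,-0.05,0,0,0,-1],[0,0,-0.08,0,0,0,-1]]' 35;python3 -m jog '[[0,0,-0.05,0,0,0,-1],[0,0,-0.12,0,0,0,-1],[0,0,-0.22,0,0,0,-1],[0,0,-0.34,0,0,0,-1],[0,0,-0.46,0,0,0,-1]]'; python3 -m jog '[[0,0,0,0,0,0,-1],[0,0,0,0,0,0,-1],[0,0,0,0,0,0,-1]]'
python3 - <<'E'
from h import *
snap('top','t4.png');snap('scene','s4.png')
a=cv2.imread('pics/t4.png')[195:315,80:250]; b=cv2.imread('pics/s4.png')[225:375,180:390]
cv2.imwrite('pics/f.png',np.vstack([cv2.resize(x,(415,296),interpolation=2) for x in(a,b)]))
b=rel([.5,.1,.185],.06); b=rel([.443,-.139,.185],.205,b)
E
```

```text
time_s: 10.4
tool_pos: [0.5544, 0.3254, 0.0483]
ee_rot: [[0.071, 0.997, -0.001], [0.997, -0.071, -0.0], [-0.0, -0.001, -1.0]]
ft_force: [-0.2, 0.4, -2.0]
gripper_width: 0.264
gripper_force: 35.0
time_s: 11.02
tool_pos: [0.5554, 0.3253, 0.1885]
ee_rot: [[0.071, 0.997, 0.001], [0.997, -0.071, 0.001], [0.001, 0.001, -1.0]]
ft_force: [-0.2, -0.0, -1.6]
gripper_width: 0.265
gripper_force: 35.0
time_s: 11.4
tool_pos: [0.5548, 0.3244, 0.1846]
ee_rot: [[0.072, 0.997, -0.002], [0.997, -0.072, -0.002], [-0.002, -0.002, -1.0]]
ft_force: [-0.3, -0.2, -1.0]
gripper_width: 0.266
gripper_force: 35.0
shift [-0.76  -0.129  0.   ] turn [-0.001  0.001 -0.084]
shift [-0.784 -0.237  0.   ] turn [ 0.     0.    -0.092]
```

View pics/f.png

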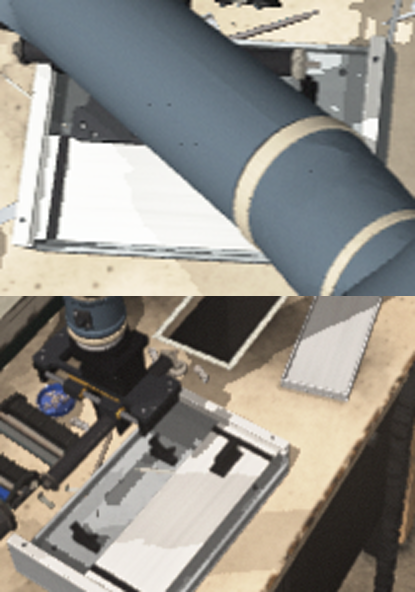

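The drum is out of the cradle and in the gripper; the empty V blocks show at (160,450) and (85,535). Carry it to the tray.

```bash
python3 -m jog '[[-0.06,-0.01,0,0,0,-0.01,-1],[-0.18,-0.03,0,0,0,-0.02,-1],[-0.32,-0.055,0,0,0,-0.04,-1],[-0.46,-0.08,0,0,0,-0.05,-1],[-0.58,-0.1,0,0,0,-0.065,-1]]';python3 -m jog '[[-0.12,-0.03,0,0,0,-0.01,-1],[-0.22,-0.05,0,0,0,-0.02,-1],[-0.22,-0.05,0,0,0,-0.02,-1]]'; python3 -c "
from h import *
rel([.443,-.139,.185],.205)"
```

```text
time_s: 12.12
tool_pos: [0.5121, 0.1506, 0.1855]
ee_rot: [[-0.03, 1.0, -0.001], [1.0, 0.03, -0.002], [-0.002, -0.001, -1.0]]
ft_force: [0.6, -0.4, -2.0]
gripper_width: 0.263
gripper_force: 35.0
time_s: 12.5
tool_pos: [0.4992, 0.0832, 0.1854]
ee_rot: [[-0.056, 0.998, -0.001], [0.998, 0.056, -0.003], [-0.003, -0.001, -1.0]]
ft_force: [0.2, 0.2, -0.9]
gripper_width: 0.267
gripper_force: 35.0
shift [-0.729 -0.229  0.004] turn [-0.001  0.002 -0.095]
```

```bash
python3 -m jog '[[-0.08,-0.025,0,0,0,-0.01,-1],[-0.2,-0.065,0,0,0,-0.03,-1],[-0.34,-0.11,0,0,0,-0.05,-1],[-0.48,-0.15,0,0,0,-0.07,-1],[-0.6,-0.19,0,0,0,-0.085,-1]]';python3 -m jog '[[-0.08,-0.02,0,0,0,-0.01,-1],[-0.12,-0.03,0,0,0,-0.01,-1],[-0.12,-0.03,0,0,0,-0.01,-1],[-0.12,-0.03,0,0,0,-0.01,-1]]'; python3 - <<'E'
from h import *
rel([.443,-.139,.185],.205)
snap('top','t5.png');snap('scene','s5.png')
a=cv2.imread('pics/t5.png')[190:340,240:450]; b=cv2.imread('pics/s5.png')[150:300,250:460]
cv2.imwrite('pics/g.png',np.vstack([cv2.resize(x,(415,296),interpolation=2) for x in(a,b)]))
E
```

```text
time_s: 13.12
tool_pos: [0.4538, -0.0969, 0.186]
ee_rot: [[-0.195, 0.981, 0.0], [0.981, 0.195, -0.0], [-0.0, 0.0, -1.0]]
ft_force: [0.3, -0.6, -0.5]
gripper_width: 0.262
gripper_force: 35.0
time_s: 13.62
tool_pos: [0.4527, -0.1314, 0.186]
ee_rot: [[-0.212, 0.977, 0.0], [0.977, 0.212, 0.001], [0.001, 0.0, -1.0]]
ft_force: [-0.9, 0.6, -0.6]
gripper_width: 0.264
gripper_force: 35.0
shift [-0.018 -0.037  0.003] turn [ 0.    -0.     0.005]
```

View pics/g.png

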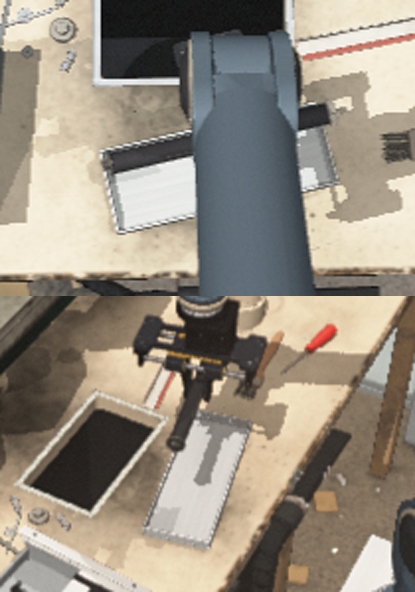

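The drum is level in the gripper above the tray (top crop, ends at about (105,163) and (330,113)). Final trim, then check the ends numerically.

```bash
python3 -m jog '[[-0.01,-0.018,0,0,0,0,-1],[-0.018,-0.037,0.003,0,0,0,-1],[-0.018,-0.037,0.003,0,0,0,-1],[-0.018,-0.037,0.003,0,0,0,-1],[-0.018,-0.037,0.003,0,0,0,-1]]'; python3 -m jog '[[0,0,0,0,0,0,-1],[0,0,0,0,0,0,-1],[0,0,0,0,0,0,-1],[0,0,0,0,0,0,-1]]'
python3 - <<'E'
from h import *
q=lambda u,v:ray('top',240+u/1.976,190+v/1.973,.203).round(3)
print('ends before trim',q(105,163),q(330,113)); 
s=bot.read_state();p=s['tool_pos'];print(p)
g=cv2.cvtColor(snap('top','t6.png'),7)
for sg in(-1,1):  # expected ends
    e=np.array([p[0]+sg*.14*-np.sin(.205),p[1]+sg*.14*np.cos(.205),.203]); print('expected end px',proj('top',e))
m=(g[230:300,285:415]<75).astype(np.uint8); n,l,st,c=cv2.connectedComponentsWithStats(m)
print([(r[:5]+[285,230,0,0,0]).tolist() for r in st[1:] if r[4]>40])
E
```

```text
time_s: 14.35
tool_pos: [0.4429, -0.1405, 0.1851]
ee_rot: [[-0.209, 0.978, 0.0], [0.978, 0.209, -0.0], [-0.0, 0.0, -1.0]]
ft_force: [-0.4, -0.2, -0.9]
gripper_width: 0.262
gripper_force: 35.0
time_s: 14.85
tool_pos: [0.4428, -0.1405, 0.1851]
ee_rot: [[-0.209, 0.978, 0.0], [0.978, 0.209, -0.0], [-0.0, 0.0, -1.0]]
ft_force: [-0.2, 0.6, -1.1]
gripper_width: 0.271
gripper_force: 35.0
ends before trim [ 0.425 -0.001  0.203] [ 0.477 -0.253  0.203]
[ 0.44279752 -0.14054645  0.18505874]
expected end px (np.float64(418.22155012292285), np.float64(249.50929468268288))
expected end px (np.float64(294.0812157940483), np.float64(277.343609289114))
[[336, 230, 5, 24, 91], [395, 230, 16, 30, 197], [388, 255, 9, 45, 197], [299, 263, 44, 21, 433]]
```

```bash
python3 -c "
from bench import bot
print(bot.hand_in())"
```

```text
the job is handed in; nothing more can be done
None
```

I handed in the job with the guard shut over the thin roller and the drum held still and level in the gripper, centred over the catch tray about 20 cm above the bench; the hand-in gave no verdict.

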